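# Dock the worm carrier on the bar puller's rail and load the spare worms

## Task

Get the bar puller's worm carrier ready: first slide the empty oak carrier onto the brass rail from its rounded end, fully home until the spring catch in the rail holds it. Then take every spare worm from the dark stand and put each one point down into a well of its own in the docked carrier (any well will do), its brass collar down flat on the oak, and leave the carrier held on the rail; leave the collar ring, the T-corkscrew and the glass stopper alone.

Things in the scene. Friction and masses are not known exactly. Their poses are not given: they have to be found in the camera images.
- rail: Brass T-rail fixed to the counter. Origin on the counter (z 0) where the carrier's origin lies when fully home. Its x axis runs along it, rounded free end (nose) at +x, stop block at -x. T head 24 mm wide, 14 to 22 mm above the counter, on a web 12 wide. The carrier can only be slid on from the nose, in the rail's -x direction, its foot gliding on the counter.
- rail_nose (a point): Tip of the rail's rounded free end, at rail x = +60 mm, 18 mm above the counter.
- rail_stop (a point): Face of the brass stop block that ends the rail, at rail x = -67.5 mm, 18 mm above the counter (1.5 mm past the carrier's end when it is home). The block is 16 long, 46 wide, 44 mm high.
- catch (a joint): Spring catch: steel dome in the rail's top at rail x = 0; value = how far it is pressed down, m. 0 = up, 5 mm above the T head (also with no carrier over it); 0.001 to 0.003 while the carrier's roof rides over it; back to about 0 once sprung into the pocket under the carrier's middle. Passing it takes about 4 to 10 N along the rail.
- carrier: Loose worm carrier, 0.3 to 0.52 kg: light oak block on a brass foot, 132 long (x), 40 wide (y), 64 mm high, origin under its centre, z up; five wells in its top along x. Same either way round. T-slot lengthwise through the foot: 16 wide up to 12.5 mm, then 27 wide up to its roof at 24 mm (play on the rail 1.5 mm each side, 1.5 to 2 mm in height). Grip it across its width.
- well0 (a point): Centre of the mouth of well 0 on the carrier's top (64 mm above its bottom, carrier x = -52 mm): round, 9 mm diameter with a 1.5 mm chamfer, 32 mm deep.
- well1 (a point): Centre of the mouth of well 1 on the carrier's top (64 mm above its bottom, carrier x = -26 mm): round, 9 mm diameter with a 1.5 mm chamfer, 32 mm deep.
- well2 (a point): Centre of the mouth of well 2 on the carrier's top (64 mm above its bottom, carrier x = 0 mm): round, 9 mm diameter with a 1.5 mm chamfer, 32 mm deep.
- well3 (a point): Centre of the mouth of well 3 on the carrier's top (64 mm above its bottom, carrier x = 26 mm): round, 9 mm diameter with a 1.5 mm chamfer, 32 mm deep.
- well4 (a point): Centre of the mouth of well 4 on the carrier's top (64 mm above its bottom, carrier x = 52 mm): round, 9 mm diameter with a 1.5 mm chamfer, 32 mm deep.
- stand: Dark wooden stand fixed to the counter, 170 (x) x 50 (y) x 36 mm high, origin under its centre; five 12 mm square holes through its top at x = -64, -32, 0, 32, 64 mm on its centre line, in which the spare worms wait upright.
- worm0: Spare worm (may be absent), 40 g, point down: steel screw 7 mm diameter and 30 mm long below a brass collar 14 mm diameter and 24 mm tall, topped by a bayonet shank 8 mm diameter, 9 tall. Origin at the centre of the collar's underside, z up; the point is at z = -30 mm, the collar from 0 to 24 mm is what to grip. At the start the collar rests on the stand's top.
- worm1: Spare worm (may be absent), 40 g, point down: steel screw 7 mm diameter and 30 mm long below a brass collar 14 mm diameter and 24 mm tall, topped by a bayonet shank 8 mm diameter, 9 tall. Origin at the centre of the collar's underside, z up; the point is at z = -30 mm, the collar from 0 to 24 mm is what to grip. At the start the collar rests on the stand's top.
- worm2: Spare worm (may be absent), 40 g, point down: steel screw 7 mm diameter and 30 mm long below a brass collar 14 mm diameter and 24 mm tall, topped by a bayonet shank 8 mm diameter, 9 tall. Origin at the centre of the collar's underside, z up; the point is at z = -30 mm, the collar from 0 to 24 mm is what to grip. At the start the collar rests on the stand's top.
- worm3: Spare worm (may be absent), 40 g, point down: steel screw 7 mm diameter and 30 mm long below a brass collar 14 mm diameter and 24 mm tall, topped by a bayonet shank 8 mm diameter, 9 tall. Origin at the centre of the collar's underside, z up; the point is at z = -30 mm, the collar from 0 to 24 mm is what to grip. At the start the collar rests on the stand's top.
- worm4: Spare worm (may be absent), 40 g, point down: steel screw 7 mm diameter and 30 mm long below a brass collar 14 mm diameter and 24 mm tall, topped by a bayonet shank 8 mm diameter, 9 tall. Origin at the centre of the collar's underside, z up; the point is at z = -30 mm, the collar from 0 to 24 mm is what to grip. At the start the collar rests on the stand's top.
- collar: Bystander: tin wine-bottle collar, ring of 42 mm diameter, 22 high; origin at the centre of its underside.
- tcork: Bystander: horn T-corkscrew lying flat, handle 90 mm long, 18 thick along its y, worm to 90 mm along +x; origin on the counter under the handle's middle.
- stopper: Bystander: red glass stopper standing on its knob, 44 mm diameter, 56 high; origin at the centre of its underside.
Not all that is in view belongs to the job. What is shaped like the rail but blue is not meant.

How it is judged (in metres and radians):
On the way, in this order (a step that is already met when the one before it is completed fails the run):
1. the carrier, still empty, is home on the rail, held by the spring catch (x of carrier in the frame of rail between -0.003 and 0.003 m and y of carrier in the frame of rail between -0.004 and 0.004 m and height (world z) of carrier below 0.004 m and value of joint catch below 0.0015 m and angle between the x axis of carrier and the x axis of rail, either way round below 0.06 rad and distance between each of worm0, worm1, worm2, worm3, worm4 and carrier above 0.09 m), for 0.2 s.
2. every worm present stands in a well of the docked carrier (x of carrier in the frame of rail between -0.003 and 0.003 m and y of carrier in the frame of rail between -0.004 and 0.004 m and height (world z) of carrier below 0.004 m and value of joint catch below 0.0015 m and angle between the x axis of carrier and the x axis of rail, either way round below 0.06 rad and (distance between worm0 and well0 below 0.0035 m or distance between worm0 and well1 below 0.0035 m or distance between worm0 and well2 below 0.0035 m or distance between worm0 and well3 below 0.0035 m or distance between worm0 and well4 below 0.0035 m) and angle between the z axis of each of worm0, worm1, worm2, worm3, worm4 and the z axis of carrier, either way round below 0.12 rad and (distance between worm1 and well0 below 0.0035 m or distance between worm1 and well1 below 0.0035 m or distance between worm1 and well2 below 0.0035 m or distance between worm1 and well3 below 0.0035 m or distance between worm1 and well4 below 0.0035 m) and (distance between worm2 and well0 below 0.0035 m or distance between worm2 and well1 below 0.0035 m or distance between worm2 and well2 below 0.0035 m or distance between worm2 and well3 below 0.0035 m or distance between worm2 and well4 below 0.0035 m) and (distance between worm3 and well0 below 0.0035 m or distance between worm3 and well1 below 0.0035 m or distance between worm3 and well2 below 0.0035 m or distance between worm3 and well3 below 0.0035 m or distance between worm3 and well4 below 0.0035 m) and (distance between worm4 and well0 below 0.0035 m or distance between worm4 and well1 below 0.0035 m or distance between worm4 and well2 below 0.0035 m or distance between worm4 and well3 below 0.0035 m or distance between worm4 and well4 below 0.0035 m)), for 0.2 s.
At the end, for the whole second after the job is handed in: The carrier is on the rail within 3 mm of home, the spring catch up in its pocket; every worm present is in a well, collar underside within 3.5 mm of the well's mouth centre and upright within 0.12 rad; all at rest (all of step 2 and linear speed of each of worm0, worm1, worm2, worm3, worm4, carrier below 0.02 m/s); the robot touches nothing.
It fails at once if the tin collar is pushed more than 25 mm (distance of collar from where it was at the start of the episode above 0.025 m).
It fails at once if the horn T-corkscrew is pushed more than 25 mm (distance of tcork from where it was at the start of the episode above 0.025 m).
It fails at once if the glass stopper is pushed more than 25 mm (distance of stopper from where it was at the start of the episode above 0.025 m).
Of worm0, worm1, worm2, worm3, worm4 only 3 to 5 are there at a start; the rules pass over those that are not, and their reading is None.
At some moment in a run one of carrier may be knocked a few centimetres aside while the robot is not near it.
Once in a run the grip may slacken for a moment while it holds something.
It also fails if it takes over 210 s, if anything falls off the work surface, if the arm or the gripper's body presses on something with over 40 N, if the wrist force passes 120 N, or if a joint passes its speed limit or range.

## Robot

A 6-joint arm with a two-finger parallel gripper is mounted at the origin on the work surface. World frame = base frame: x ahead of the robot, y to its left, z up, the work surface at z = 0. Lengths are in mm, angles in rad, forces in N, time in s.
With the tool pointing down it reaches from about 300 to 750 mm from the base axis. Payload 8.5 kg.
Tool frame: the origin (TCP) lies between the finger pads; the fingertips stand 11 mm ahead of it and the grasp point (between the pads) lies 8 mm behind it; z points along the fingers, y is the direction in which the jaws open and shut (so a half turn about z gives the same grasp; the last joint's range is limited). The gripper opens to 88 mm and grips with 3 to 60 N. Pads are 18 mm wide; open, the fingers measure 123 mm over their backs; the gripper's body (75 mm by 187 mm) begins 45 mm behind the grasp point.
Start: joints at [-1.534, 0.381, 1.297, -0, 1.464, -0.215], TCP at [137.026, -532.639, 249.748] pointing down, gripper open.
Joint ranges: [-3.11, 3.11], [-0.89, 2.33], [0.22, 2.48], [-1.42, 4.56], [0.17, 2.85], [-2.88, 2.88]. Speed limits (rad/s): [2.39, 2.39, 3.14, 3.14, 3.14, 3.14].

## Interface

Orientations are given as [roll, pitch, yaw] about the fixed x, y, z axes, in that order (R = Rz(yaw) Ry(pitch) Rx(roll)).
In Python, from rig import ctrl, effector, kinematics, telemetry, imaging, close_job gives the robot as it stands. The module is installed in compiled form; this text tells all that it offers. Calls block until the motion is done:
- ctrl.reach(position, orientation): joint-space move of the TCP to a pose.
- ctrl.move_straight(position, frame=None, feed=150): straight line of the TCP; frame=None keeps the orientation; feed is the mean speed in mm/s.
- ctrl.set_joints(angles): joint-space move.
- effector.grip(opening, f_grip=None): finger opening in mm; f_grip is the grip in N (None keeps the last); returns when the fingers have stopped.
- ctrl.wait(seconds).
- kinematics.inverse_kinematics(position, orientation): joint angles nearest the present ones, or None.
- telemetry.observe(): the state.
- imaging.get_image(name): name is "scene" or "top" or "wrist"; returns a dict with "img" (384x512x3 uint8, red, green, blue), "z_map" (384x512 float32, mm along the optical axis (not along the pixel's ray), 0 where there is no reading), "fx", "fy", "cx", "cy" (pixels), "R" (3x3) and "t" (3): a world point X has camera coordinates R X + t. Camera axes: x right, y down, z forward; pixel columns grow to the right and rows downward; lengths in mm; the calibration is good to about 2 mm. A picture is of the moment at which its call begins.
A pose or a line that the arm cannot do raises ctrl.Unreachable and nothing moves.
- close_job(): hands the job in, once; it reports no verdict.
The state is a dict: "clock": time; "joints": joint angles; "joint_velocities": joint speeds; "tau": joint torques, N m; "tcp_pos": TCP position; "ee_rot": TCP orientation; "force": force on the tool from outside, world axes, zero at the start; "moment": the same for the moment, N m; "grip_width": finger opening in mm.
Only numpy, scipy, OpenCV 4.12 (cv2) and the standard library are available. Lean on these libraries where they do the work, as an engineer would, in place of code of your own. Each camera call takes 0.05 s, during which the arm holds its last target.

## Working session

There is one attempt and no reset: what is moved stays moved. The work goes in short steps, each a Python script; the robot and the scene stay as the last script left them, time stands still between calls to the robot, and variables do not carry over. Pictures are saved under pics/ and viewed, and the job is handed in when it is done.

```bash
mkdir -p pics; ls; python3 - <<'E'
from rig import ctrl, effector, kinematics, telemetry, imaging
import cv2,numpy as np
s=telemetry.observe();print(s)
for n in ("scene","top","wrist"):
    d=imaging.get_image(n)
    cv2.imwrite(f"pics/a_{n}.png",cv2.resize(d["img"][:,:,::-1],(800,600),interpolation=cv2.INTER_CUBIC))
    print(n,d["fx"],d["cx"],d["cy"],np.round(d["R"],3).tolist(),np.round(d["t"],1))
E
```

```text
pics
{'clock': 0.0, 'joints': array([-1.53430422e+00,  3.81180892e-01,  1.29827310e+00,  3.09163060e-07,
        1.46360211e+00, -2.15322771e-01]), 'joint_velocities': array([-1.11026166e-03, -6.30226295e-05, -3.72463014e-05, -9.76557927e-04,
        3.08125615e-03, -5.61060392e-04]), 'tau': array([-2.48287906e-03, -4.37931132e+01, -2.24557060e+01,  7.12046586e-02,
        3.52572708e-02, -1.05533509e-04]), 'tcp_pos': array([ 137.01455369, -532.37743218,  249.14171413]), 'ee_rot': array([-3.14016307e+00, -3.12983983e-04,  2.51814618e-01]), 'force': array([ 0.21414167,  0.18636036, -0.5451294 ]), 'moment': array([ 0.00436085, -0.00150235, -0.01105652]), 'grip_width': 87.8819659988926}
scene 419.4868448641649 256.49336042015716 196.12458063420542 [[0.173, 0.985, -0.013], [0.817, -0.15, -0.557], [-0.551, 0.086, -0.83]] [ -88.2 -413.3 1265.1]
top 462.26494532780987 256.2364975400521 190.22236648440364 [[-0.029, -0.999, 0.02], [-0.991, 0.026, -0.131], [0.13, -0.023, -0.991]] [  6.9 583.8 976.6]
wrist 282.19152563282967 252.70912724858022 191.21969932350544 [[0.249, -0.968, -0.001], [-0.931, -0.24, 0.277], [-0.268, -0.068, -0.961]] [-547.8  -37.9  390.3]
```

View pics/a_scene.png

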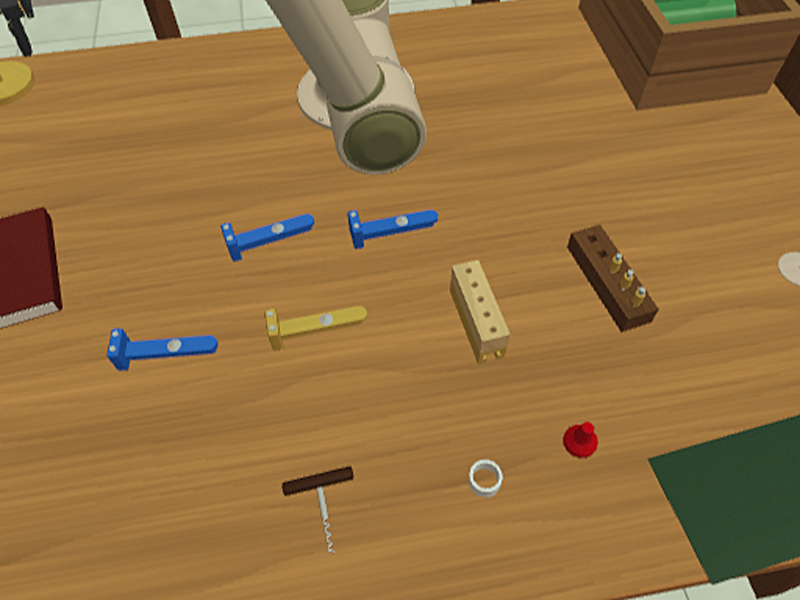

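View pics/a_top.png

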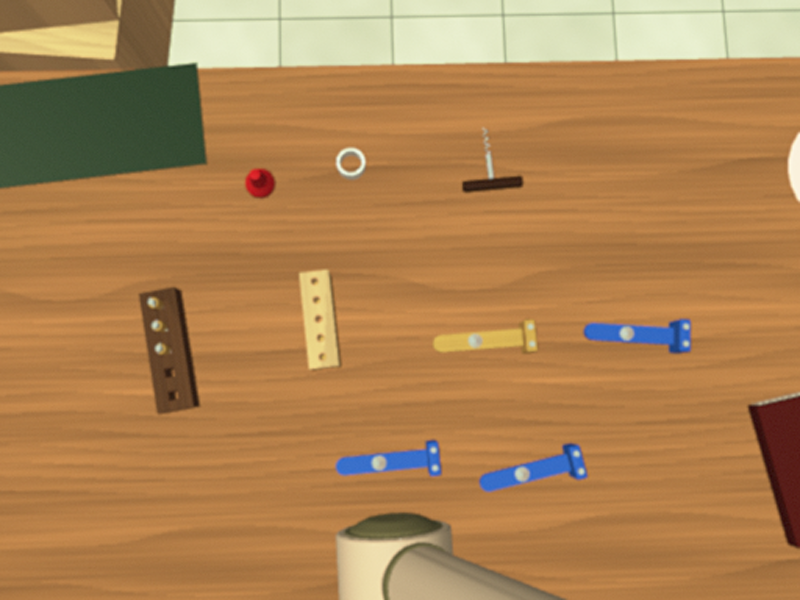

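View pics/a_wrist.png

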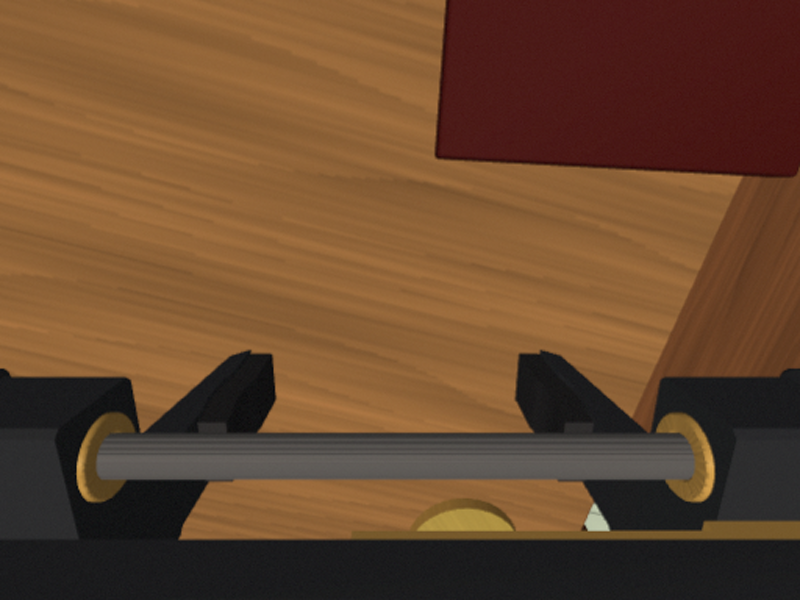

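The top view (800x600 picture) shows these candidates:
- **Rail:** the brass T at (485,340), with its nose at (435,343) and its stop at (531,337). The blue look-alikes are at (637,334), (388,460) and (533,470). I choose the brass one.
- **Carrier:** the only light oak block is at (320,320).
- **Stand:** the dark stand is at (168,350), with 3 worms at (153,302), (157,325) and (160,349). Its other two holes are empty.

Next I take a close crop and measure.

```bash
cat > h.py <<'E'
from rig import ctrl, effector, kinematics, telemetry, imaging
import cv2,numpy as np
def ray(d,uv):
    u,v=uv
    c=np.array([(u-d["cx"])/d["fx"],(v-d["cy"])/d["fy"],1.])
    R=np.array(d["R"]);return -R.T@np.array(d["t"]),R.T@c
def onplane(d,uv,z):
    o,r=ray(d,uv);return o+r*(z-o[2])/r[2]
def tri(obs):
    A=np.zeros((3,3));b=np.zeros(3);L=[]
    for d,uv in obs:
        o,r=ray(d,uv);r=r/np.linalg.norm(r);P=np.eye(3)-np.outer(r,r);A+=P;b+=P@o;L.append((P,o))
    x=np.linalg.solve(A,b);return x,[float(np.linalg.norm(P@(x-o))) for P,o in L]
def zpt(d,uv):
    u,v=uv;z=d["z_map"][int(round(v)),int(round(u))];o,r=ray(d,uv);return o+r*z
def cloud(d):
    v,u=np.mgrid[0:384,0:512];c=np.stack([(u-d["cx"])/d["fx"],(v-d["cy"])/d["fy"],np.ones_like(u,float)],-1)*d["z_map"][...,None]
    return (c-np.array(d["t"]))@np.array(d["R"])
def proj(d,X):
    c=np.array(d["R"])@np.array(X)+np.array(d["t"]);return np.array([d["fx"]*c[0]/c[2]+d["cx"],d["fy"]*c[1]/c[2]+d["cy"]])
def hsv(d): return cv2.cvtColor(d["img"],cv2.COLOR_RGB2HSV)
def save(d,name,crop=None,k=None):
    im=d["img"][:,:,::-1]
    if crop: x0,y0,x1,y1=crop;im=im[y0:y1,x0:x1]
    k=k or min(800/im.shape[1],600/im.shape[0]);cv2.imwrite("pics/"+name,cv2.resize(im,None,fx=k,fy=k,interpolation=cv2.INTER_CUBIC))
def st():
    s=telemetry.observe();print("t%.1f tcp %s rot %s F %s g %.1f"%(s["clock"],np.round(s["tcp_pos"],1),np.round(s["ee_rot"],3),np.round(s["force"],1),s["grip_width"]));return s
E
python3 - <<'E'
from h import *
T=imaging.get_image("top");S=imaging.get_image("scene")
save(T,"b_crop.png",(80,160,360,270))
h=hsv(T);C=cloud(T)
for nm,(u,v) in dict(carrier=(204,205),rail=(295,219),railflat=(330,217),stand=(114,235),web=(320,217),stop=(340,215),table=(250,215)).items():
    print(nm,h[v,u],np.round(C[v,u],1))
hs=hsv(S);
for nm,(u,v) in dict(carrier=(308,200),rail=(220,203),stop=(173,203)).items(): print("S",nm,hs[v,u],np.round(cloud(S)[v,u],1))
E
```

```text
carrier [ 16 145 210] [ 5.582e+02  1.091e+02 -5.000e-01]
rail [ 22 154 217] [519.5 -94.   19.1]
railflat [ 22 154 214] [ 521.8 -172.2   19.4]
stand [ 14 155 102] [494.6 300.7  35.8]
web [ 22 155 216] [ 522.1 -149.3   23.1]
stop [ 22 156 214] [ 523.7 -189.3   46.1]
table [ 15 154 190] [ 451.4   14.2 1044.4]
S carrier [ 22 102 205] [579.  101.3  64.6]
S rail [ 25 155 183] [525.1 -86.   23.1]
S stop [ 24 169 187] [ 518.7 -188.4   41.9]
```

View pics/b_crop.png

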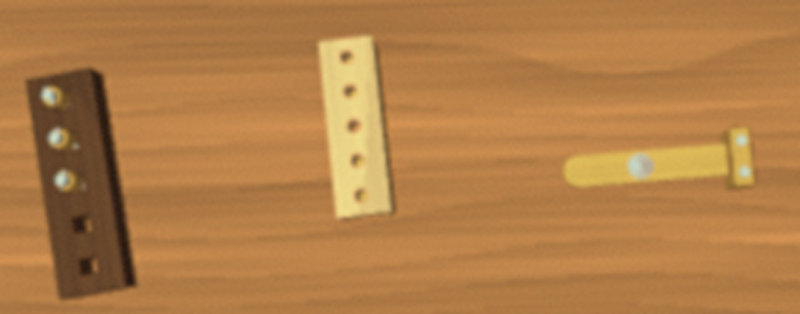

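The crop confirms the brass T-rail, with its steel dome at (640,165) and its nose at left (567,170). It also shows the empty five-well oak carrier (355,125) and three worms in the stand's far holes. Next I triangulate from the two fixed cameras.

```bash
cat > m.py <<'E'
from h import *
def blob(mask,near):
    n,l,s,c=cv2.connectedComponentsWithStats(mask.astype(np.uint8))
    k=[i for i in range(1,n) if s[i,4]>15]
    i=min(k,key=lambda i:np.hypot(*(c[i]-near)));return (l==i),c[i],s[i]
def oak(d): h=hsv(d);return (abs(h[...,0].astype(int)-23)<7)&(h[...,1]<132)&(h[...,1]>60)&(h[...,2]>150)
def brass(d): h=hsv(d);return (h[...,0]>=20)&(h[...,0]<32)&(h[...,1]>132)&(h[...,2]>90)
def holes(d,near,oakm=oak):
    m,c,s=blob(oakm(d),near)
    cn,_=cv2.findContours(m.astype(np.uint8),cv2.RETR_EXTERNAL,cv2.CHAIN_APPROX_NONE)
    cn=max(cn,key=cv2.contourArea);f=np.zeros(m.shape,np.uint8);cv2.drawContours(f,[cn],-1,1,-1)
    n,l,s,cc=cv2.connectedComponentsWithStats(((f>0)&~m).astype(np.uint8))
    big=[(s[i,4],cc[i]) for i in range(1,n) if s[i,4]>=5]
    return cn,big
E
python3 - <<'E'
from m import *
T=imaging.get_image("top");S=imaging.get_image("scene")
for d,n,near in((T,"T",(204,205)),(S,"S",(308,195))):
    cn,b=holes(d,np.array(near)); r=cv2.minAreaRect(cn); print(n,"carrier rect",r)
    for a,c in b: print("  hole",a,np.round(c,1),np.round(onplane(d,c,64),1))
    if n=="T": print(np.round([onplane(d,p,64) for p in cv2.boxPoints(r)],1).tolist())
for d,n,near in((T,"T",(305,218)),(S,"S",(210,205))):
    m,c,s=blob(brass(d),np.array(near));cn,_=cv2.findContours(m.astype(np.uint8),cv2.RETR_EXTERNAL,cv2.CHAIN_APPROX_NONE);cn=max(cn,key=cv2.contourArea)
    print(n,"rail",s,c,cv2.minAreaRect(cn))
    h=hsv(d);mm,c,s=blob((h[...,1]<60)&(h[...,2]>120),np.array(near)); print("dome",c,s[4],np.round(onplane(d,c,25),1))
E
```

```text
T carrier rect ((203.6685028076172, 203.85069274902344), (62.44447708129883, 19.680740356445312), 83.9909896850586)
  hole 10 [201.  179.8] [606.  108.9  64. ]
  hole 11 [202.5 191.6] [580.4 106.2  64. ]
  hole 11 [203.6 203.5] [554.8 104.   64. ]
  hole 9 [205. 216.] [528.2 101.5  64. ]
  hole 13 [206.5 228.2] [502.4  98.8  64. ]
[[619.5, 131.0, 64.0], [622.9, 89.0, 64.0], [489.7, 77.4, 64.0], [486.6, 118.6, 64.0]]
S carrier rect ((307.4827880859375, 191.70689392089844), (54.40872573852539, 18.198143005371094), 68.19859313964844)
  hole 8 [299.5 173. ] [504.6 100.1  64. ]
  hole 8 [303.5 182. ] [530.5 103.1  64. ]
  hole 8 [307.1 191.1] [555.8 105.2  64. ]
  hole 9 [311.3 200.9] [582.2 108.   64. ]
  hole 11 [315.4 210.9] [608.3 110.1  64. ]
T rail [277 213  27  12 233] [289.06008584 218.93991416] ((289.80963134765625, 218.83502197265625), (10.61581039428711, 25.720184326171875), 85.91438293457031)
dome [303.5  217.64] 50 [ 521.6 -112.3   25. ]
S rail [170 195  65  29 678] [199.05014749 206.37758112] ((202.24900817871094, 209.09654235839844), (26.229469299316406, 64.17103576660156), 87.99044799804688)
dome [208.36734694 204.02040816] 49 [ 524.4 -112.1   25. ]
```

Both views agree. The five wells sit at z 64 with 26 mm spacing, and the carrier centre is about (555.5,104.6) with yaw about 0.10. The dome is at (523,-112). Now I refine the rail and carrier with the wrist camera at two opposite yaws, so that camera offsets cancel.

```bash
python3 - <<'E'
from m import *
effector.grip(87)
a=np.pi/2+0.08
def look(x,y,z,yaw,off,name):
    ctrl.reach([x-off*np.cos(yaw),y-off*np.sin(yaw),z],[np.pi,0,yaw])
    d=imaging.get_image("wrist");save(d,name);np.save("pics/"+name[:-4]+".npy",d,allow_pickle=True)
    h=hsv(d)
    st();return d
for i,(yaw) in enumerate((a-np.pi,a)):
    print(kinematics.inverse_kinematics([523,-112,200],[np.pi,0,yaw]))
    d=look(523,-112,190,yaw,50,f"c{i}.png")
    print(proj(d,[522,-112,24]))
E
```

```text
[-4.32453817e-01  3.96303986e-01  1.42420687e+00 -4.44089210e-16
  1.32108180e+00  2.62913884e+00]
t3.1 tcp [519.  -62.6 190. ] rot [-3.142 -0.    -1.491] F [-0.2 -0.6 -0.1] g 87.3
[253.66173944 129.85150119]
[-0.43245382  0.39630399  1.42420687  0.          1.3210818  -0.51245382]
t5.9 tcp [ 527.  -161.8  190. ] rot [3.142 0.    1.651] F [-0.3 -0.1  0.8] g 87.3
[251.738782   132.60067126]
```

View pics/c0.png

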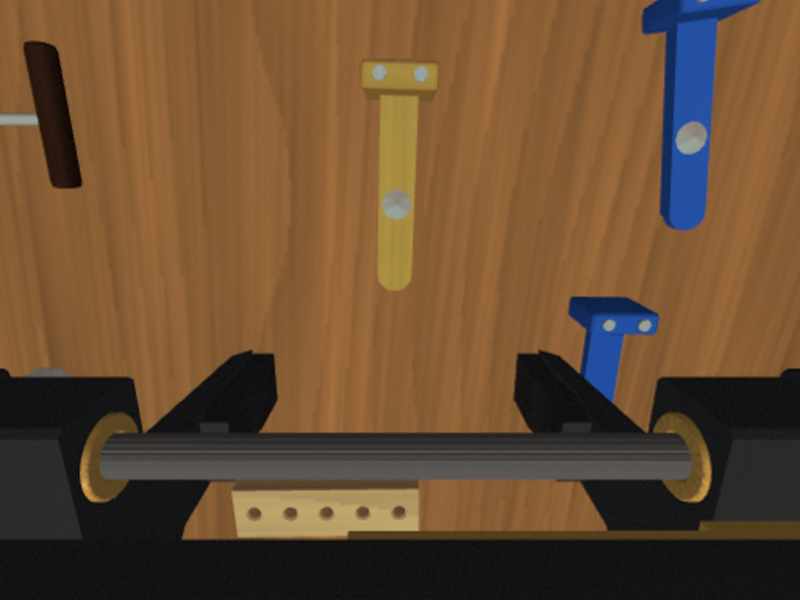

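View pics/c1.png

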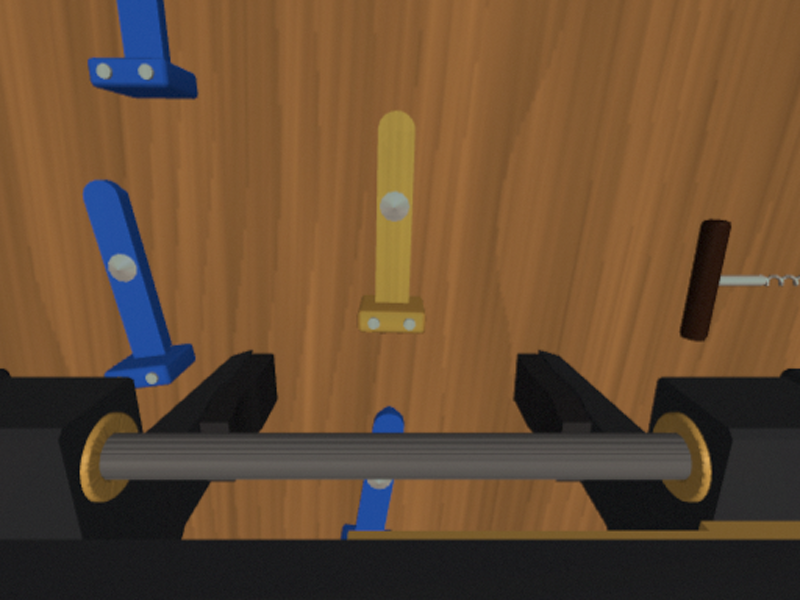

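Picture c0 shows the brass rail upright, with its stop at (400,75), dome at (396,204) and nose at (394,290). Picture c1 shows it turned round, with its nose at (396,112) and dome at (394,206). Next I fit the centreline and nose.

```bash
python3 - <<'E'
from m import *
for i,(r0,r1,tip) in enumerate(((70,180,'max'),(78,180,'min'))):
    d=np.load(f"pics/c{i}.npy",allow_pickle=True).item()
    h=hsv(d);m=((h[...,0]>=20)&(h[...,0]<32)&(h[...,1]>110)&(h[...,2]>90))
    dm=(h[...,1]<60)&(h[...,2]>90)
    mm,c,s=blob(dm,np.array((253,131)));print("dome",np.round(onplane(d,c,24.5),1),s[4])
    m=m|mm
    m,c,_=blob(m,np.array((253,130)))
    rows=np.where(m.sum(1)>3)[0];rr=rows.max() if tip=='max' else rows.min()
    rng=range(rr-65,rr-14) if tip=='max' else range(rr+14,rr+65)
    P=[];W=[]
    edge=[]
    for r in range(rows.min(),rows.max()+1):
        u=np.where(m[r])[0]
        if r in rng:
            P.append(onplane(d,((u.min()+u.max())/2,r),22));W.append(np.linalg.norm(onplane(d,(u.min()-.5,r),22)-onplane(d,(u.max()+.5,r),22)))
    P=np.array(P)
    vx,vy,x0,y0=cv2.fitLine(P[:,:2].astype(np.float32),cv2.DIST_HUBER,0,.01,.01).ravel()
    if vy<0: vx,vy=-vx,-vy
    u=np.where(m[rr])[0].mean();t=onplane(d,(u,rr+(.5 if tip=='max' else -.5)),20)
    print(i,"yaw",np.arctan2(vy,vx),"width",np.median(W),"line x at y=-112:",x0+vx/vy*(-112-y0),"at -55",x0+vx/vy*(-55-y0),"tip",np.round(t,1))
d=[np.load(f"pics/c{i}.npy",allow_pickle=True).item() for i in (0,1)]
cs=[blob((hsv(q)[...,1]<60)&(hsv(q)[...,2]>90),np.array((253,131)))[1] for q in d]
T=imaging.get_image("top");
print(tri(list(zip(d,cs))))
# carrier in fixed views is unmoved? 
cn,b=holes(T,np.array((204,205)));print([np.round(onplane(T,c,64),1).tolist() for a,c in b])
E
```

```text
dome [ 522.4 -111.2   24.5] 265
0 yaw 1.6202921 width 23.684952877506987 line x at y=-112: 522.4315 at -55 519.608 tip [518.9 -50.7  20. ]
dome [ 522.3 -110.8   24.5] 261
1 yaw 1.621031 width 23.639552470918886 line x at y=-112: 522.2252 at -55 519.35944 tip [519.5 -51.2  20. ]
(array([ 522.36444055, -110.97210242,   21.75959387]), [0.03620564756465046, 0.03620564756456947])
[[606.0, 108.9, 64.0], [580.4, 106.2, 64.0], [554.0, 104.0, 64.0], [528.1, 101.1, 64.0], [502.4, 98.8, 64.0]]
```

The rail is consistent: origin (522.35,-111.0), yaw 1.6207, and the nose is 60 mm away as stated. Now I look at the carrier the same way.

```bash
python3 - <<'E'
from m import *
ds=[];hs=[]
for i,yaw in enumerate((0.097,0.097-np.pi)):
    off=60
    if kinematics.inverse_kinematics([555.5-off*np.cos(yaw),104.6-off*np.sin(yaw),190],[np.pi,0,yaw]) is None: print("none");continue
    ctrl.reach([555.5-off*np.cos(yaw),104.6-off*np.sin(yaw),190],[np.pi,0,yaw])
    d=imaging.get_image("wrist");save(d,f"d{i}.png")
    near=proj(d,[555.5,104.6,64]);print(near)
    cn,b=holes(d,near)
    b=sorted([c for a,c in b if a>20],key=lambda c:onplane(d,c,64)[0])
    print([np.round(onplane(d,c,64),1).tolist() for c in b]);ds.append(d);hs.append(b)
    print(np.round([onplane(d,p,64) for p in cv2.boxPoints(cv2.minAreaRect(cn))],1).tolist())
if len(ds)==2 and len(hs[0])==len(hs[1]): print([np.round(tri([(ds[0],p),(ds[1],q)])[0],1).tolist() for p,q in zip(*hs)])
st()
E
```

```text
[254.2711462  123.03760169]
[[503.5, 101.8, 64.0], [529.4, 104.3, 64.0], [555.4, 106.7, 64.0], [581.1, 109.0, 64.0], [607.2, 111.4, 64.0]]
[[619.1, 132.1, 64.0], [622.9, 93.0, 64.0], [492.1, 77.2, 64.0], [487.7, 122.4, 64.0]]
[250.83983525 122.9567206 ]
[[503.2, 101.8, 64.0], [529.2, 104.2, 64.0], [555.1, 106.6, 64.0], [581.1, 109.0, 64.0], [607.0, 111.5, 64.0]]
[[491.7, 80.2, 64.0], [487.9, 119.3, 64.0], [618.7, 135.0, 64.0], [623.1, 89.8, 64.0]]
[[502.6, 101.8, 60.2], [529.1, 104.3, 62.0], [555.2, 106.7, 60.5], [581.2, 109.0, 63.3], [607.4, 111.5, 62.2]]
t10.5 tcp [615.2 110.4 190. ] rot [-3.142  0.    -3.045] F [-0.8  0.2  0.6] g 87.1
```

View pics/d0.png

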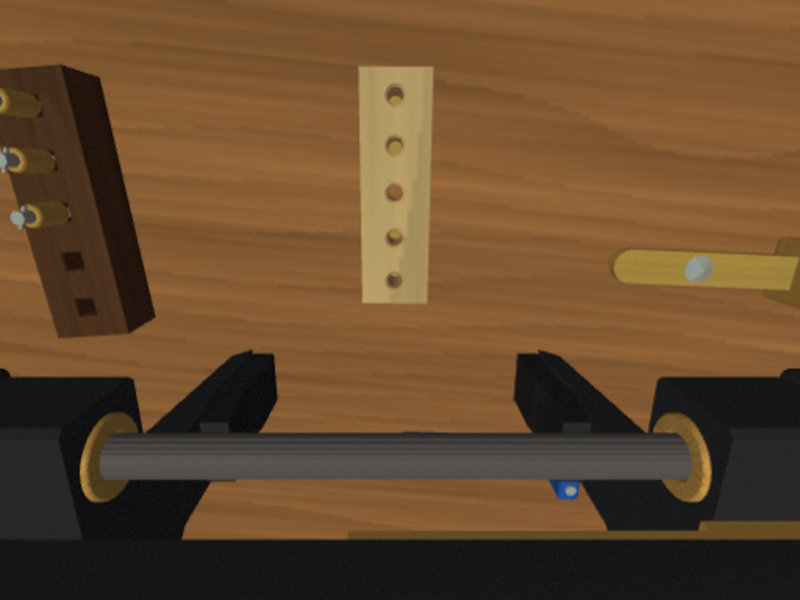

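The carrier is at (555.25,106.65) with yaw 0.093, and its measured height of about 62 is consistent with 64. I grasp low across its width.

```bash
python3 - <<'E'
from m import *
y=0.0928
ctrl.reach([555.25,106.65,150],[np.pi,0,y]);st()
# re-check carrier not knocked
T=imaging.get_image("scene");cn,b=holes(T,proj(T,[555,106,64]));print([np.round(onplane(T,c,64),1).tolist() for a,c in b])
ctrl.move_straight([555.25,106.65,32],feed=100);st()
effector.grip(30,45);st()
ctrl.move_straight([555.25,106.65,60],feed=60);ctrl.wait(.3);st()
S=imaging.get_image("scene");save(S,"e.png",(150,100,410,300))
E
```

```text
t13.1 tcp [555.3 106.6 150. ] rot [ 3.142 -0.     0.093] F [-0.3  0.  -0.7] g 87.1
[[504.6, 100.1, 64.0], [530.5, 103.1, 64.0], [555.8, 105.2, 64.0], [581.8, 107.9, 64.0], [608.1, 110.5, 64.0]]
t14.5 tcp [555.5 106.7  32.5] rot [ 3.141e+00 -1.000e-03  9.300e-02] F [-0.1  0.7  1.5] g 86.9
t15.3 tcp [555.3 106.4  32. ] rot [ 3.141 -0.     0.093] F [ 0.7 -2.7  0.4] g 39.5
t16.2 tcp [555.1 106.7  59.7] rot [-3.142e+00  1.000e-03  9.300e-02] F [-0.   0.5 -4.3] g 39.4
```

View pics/e.png

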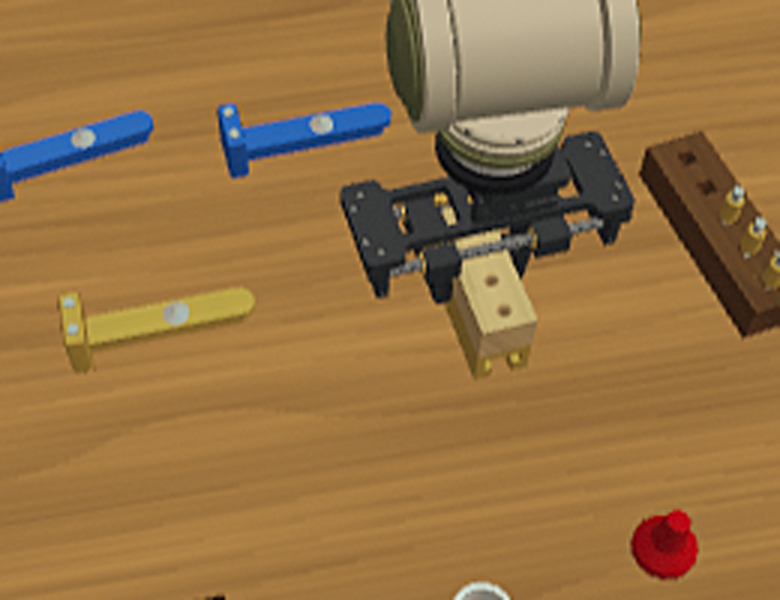

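The carrier is lifted level in the jaws (480,290), at about 0.43 kg. I turn it and set it in front of the nose.

```bash
cat >> h.py <<'E'
RO=np.array([522.35,-111.0]);RY=1.6207
def rp(s,t=0.): return RO+s*np.array([np.cos(RY),np.sin(RY)])+t*np.array([-np.sin(RY),np.cos(RY)])
E
python3 - <<'E'
from m import *
p=rp(145)
ctrl.move_straight([*p,75],[np.pi,0,RY],feed=120);st()
ctrl.move_straight([*p,36],feed=60);st()
for z in (33.5,32.5,32.0):
    ctrl.move_straight([*p,z],feed=10);s=st()
    if s["force"][2]>1: break
ctrl.wait(.3);st()
for n in("top","scene"):
    d=imaging.get_image(n);save(d,f"f_{n}.png",(150,130,410,290))
    h=oak(d)
    near=proj(d,[*rp(185),64]);m,c,s=blob(oak(d),near)
    print(n,c,s)
E
```

```text
t17.9 tcp [515.2  33.9  75. ] rot [3.142 0.    1.62 ] F [ 0.1 -0.7 -4.5] g 39.8
t18.7 tcp [515.3  33.8  36.1] rot [3.141 0.    1.621] F [ 0.  -0.2 -5.3] g 39.7
t19.1 tcp [515.1  33.8  33.5] rot [3.142 0.    1.621] F [-0.8 -0.2 -3.8] g 39.5
t19.4 tcp [515.1  33.8  32.5] rot [-3.142 -0.     1.621] F [-0.4 -0.2 -4.6] g 39.6
t19.6 tcp [515.2  33.8  32. ] rot [3.141 0.    1.621] F [ 0.   0.  -4.7] g 39.7
t19.9 tcp [515.2  33.8  32. ] rot [3.141 0.    1.621] F [-0.5 -0.4 -4.3] g 39.8
top [222.07839617 246.45733094] [ 168  183  106  141 8355]
scene [294.9261745  176.04026846] [287 169  16  16 149]
```

View pics/f_top.png

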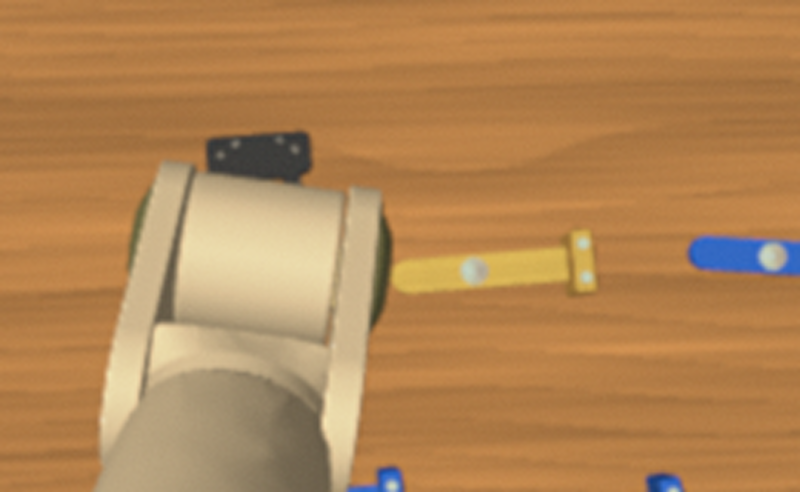

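View pics/f_scene.png

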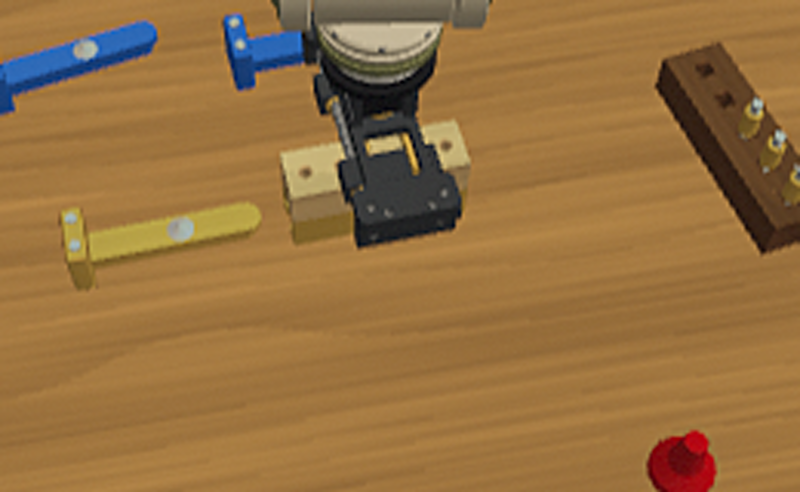

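The carrier lies in line ahead of the nose in both views, with its visible well at scene (305,172). It still hangs with no counter contact, so I lower until the force drops and then slide with force watch.

```bash
python3 - <<'E'
from m import *
p=rp(145);z=32.0
while z>28.5:
    z-=.4;ctrl.move_straight([*p,z],feed=10);ctrl.wait(.1);s=telemetry.observe()
    print(round(z,1),np.round(s["force"],1),np.round(s["tcp_pos"],1))
    if s["force"][2]>-2: break
for x in (132,128,124,118,110,100):
    ctrl.move_straight([*rp(x),z],feed=25);s=telemetry.observe();q=rp(x)
    print(x,np.round(s["force"],1),"err",np.round(s["tcp_pos"][:2]-q,1),round(s["grip_width"],1))
    if np.linalg.norm(s["force"])>14: print("STOP");break
E
```

```text
31.6 [-0.9  0.9  6.2] [515.2  33.8  32. ]
132 [0.3 4.6 6.2] err [0.4 0.4] 39.8
128 [0.5 3.  5.5] err [0.3 0.3] 39.8
124 [0.2 4.9 5.7] err [0.3 0.3] 39.6
118 [-0.7  3.3  5. ] err [0.3 0.3] 39.7
110 [0.2 3.5 5.1] err [0.3 0.3] 40.1
100 [-0.1  4.2  5.5] err [0.3 0.3] 39.5
```

The lateral force is near zero and the carrier is on the rail by about 26 mm. I continue over the catch to home.

```bash
python3 - <<'E'
from m import *
z=31.8
for x in (85,72,66,62,56,45,30,18,12,8,5,3,2,1,0):
    ctrl.move_straight([*rp(x),z],feed=30);s=telemetry.observe();q=rp(x)
    print(x,np.round(s["force"],1),"err",np.round(s["tcp_pos"][:2]-q,1),round(s["tcp_pos"][2],1),round(s["grip_width"],1))
    if np.linalg.norm(s["force"])>30: print("STOP");break
d=imaging.get_image("scene");save(d,"g.png",(120,130,340,290))
E
```

```text
85 [0.8 3.3 4.2] err [0.2 0.1] 31.9 39.8
72 [-0.5  3.6  4.1] err [0.1 0.1] 31.9 40.0
66 [-0.7  4.7  6.4] err [-0.1  0.5] 31.9 39.4
62 [-0.4  0.7  5.3] err [ 0.1 -0.3] 32.0 39.5
56 [-0.6  1.9  6.3] err [ 0.1 -0.1] 32.0 39.7
45 [-0.7  3.2  5.1] err [ 0.1 -0. ] 32.0 39.5
30 [-0.6  3.3  5.9] err [0.  0.1] 32.0 39.7
18 [-0.1  2.5  5.5] err [0.  0.1] 32.0 39.5
12 [-0.6  2.9  5.5] err [-0.  0.] 32.0 39.5
8 [-0.7  2.8  6. ] err [-0.  0.] 31.9 39.7
5 [-1.4  2.1  5.6] err [ 0.  -0.2] 31.9 39.9
3 [-1.7  2.   4.7] err [ 0.  -0.2] 31.9 39.9
2 [-0.   3.7  4.8] err [0.  0.1] 31.9 39.7
1 [-0.4  4.3  5.1] err [-0.   0.2] 31.9 39.9
0 [-0.3  5.4  6.4] err [-0.   0.3] 32.0 39.8
```

View pics/g.png

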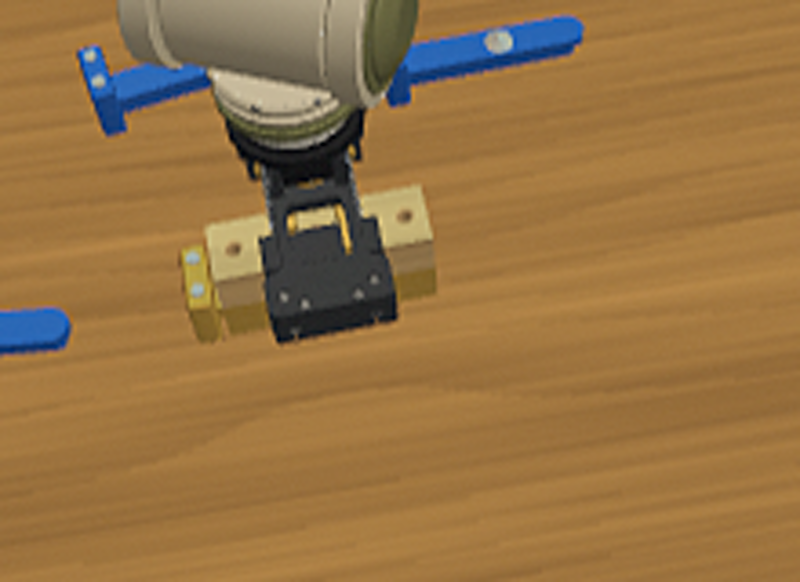

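The carrier is against the stop side in view, with its wells at (233,249) and (405,215). I test the catch by nudging both ways, then release and look.

```bash
python3 - <<'E'
from m import *
z=32
for x in (-.5,-1,-1.5,-1,0,.5,1,1.5,2):
    ctrl.move_straight([*rp(x),z],feed=10);ctrl.wait(.15);s=telemetry.observe();q=rp(x)
    a=np.array([np.cos(RY),np.sin(RY)])
    print(x,"Frail",round(float(s["force"][:2]@a),1),"actual",round(float((s["tcp_pos"][:2]-RO)@a),2))
    if abs(s["force"][:2]@a)>14: break
E
```

```text
-0.5 Frail 6.0 actual -0.22
-1 Frail 5.5 actual -0.67
-1.5 Frail 5.1 actual -1.16
-1 Frail 1.9 actual -1.11
0 Frail -3.7 actual -0.38
0.5 Frail -4.1 actual 0.41
1 Frail -4.8 actual 0.94
1.5 Frail -4.7 actual 1.4
2 Frail -4.6 actual 1.83
```

```bash
python3 - <<'E'
from m import *
ctrl.move_straight([*rp(0),32.2],feed=10);ctrl.wait(.2);st()
effector.grip(87);ctrl.move_straight([*rp(0),130],feed=120)
ctrl.move_straight([*rp(-55),190],feed=150)
for i,(yaw) in enumerate((RY,RY-np.pi)):
    ctrl.reach([*(RO-60*np.array([np.cos(yaw),np.sin(yaw)])),190],[np.pi,0,yaw])
    d=imaging.get_image("wrist");save(d,f"k{i}.png")
    cn,b=holes(d,proj(d,[*RO,64]))
    P=sorted([onplane(d,c,64)[:2] for a,c in b if a>20],key=lambda p:-p[1]);print(np.round(P,1).tolist())
    a=np.array([np.cos(RY),np.sin(RY)]);n=np.array([-a[1],a[0]])
    print([(round(float((p-RO)@a),1),round(float((p-RO)@n),1)) for p in P])
st()
E
```

```text
t33.1 tcp [ 522.  -110.7   32. ] rot [-3.141e+00 -1.000e-03  1.621e+00] F [-1.1 -0.4 -2.6] g 39.5
[[519.3, -56.5], [520.5, -82.5], [521.9, -108.5], [523.3, -134.3], [524.7, -160.4]]
[(54.5, 0.3), (28.6, 0.4), (2.5, 0.3), (-23.3, 0.2), (-49.5, 0.1)]
[[519.4, -56.8], [520.6, -82.8], [521.6, -108.4], [523.1, -134.6], [524.6, -160.4]]
[(54.3, 0.3), (28.3, 0.4), (2.6, 0.6), (-23.6, 0.4), (-49.5, 0.2)]
t38.7 tcp [519.4 -51.1 190. ] rot [ 3.142  0.    -1.521] F [-0.6 -0.2 -0.4] g 87.0
```

View pics/k0.png

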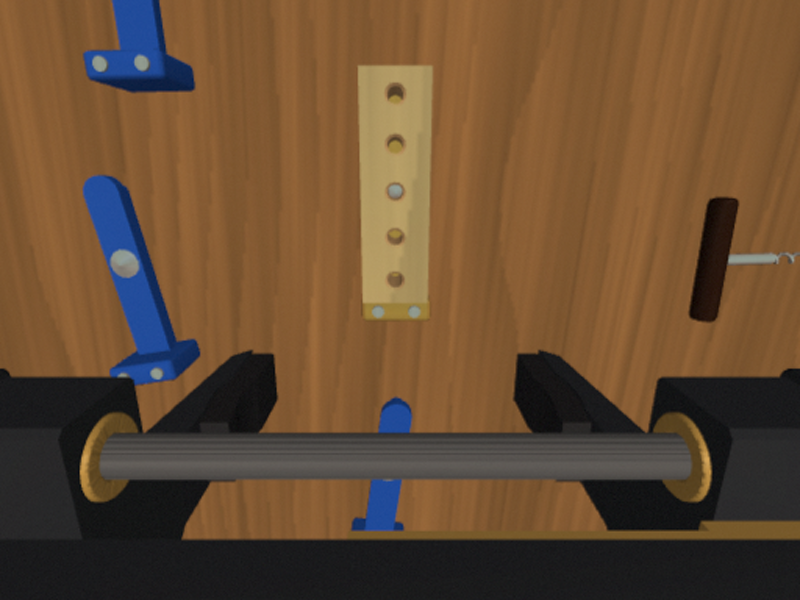

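View pics/k1.png

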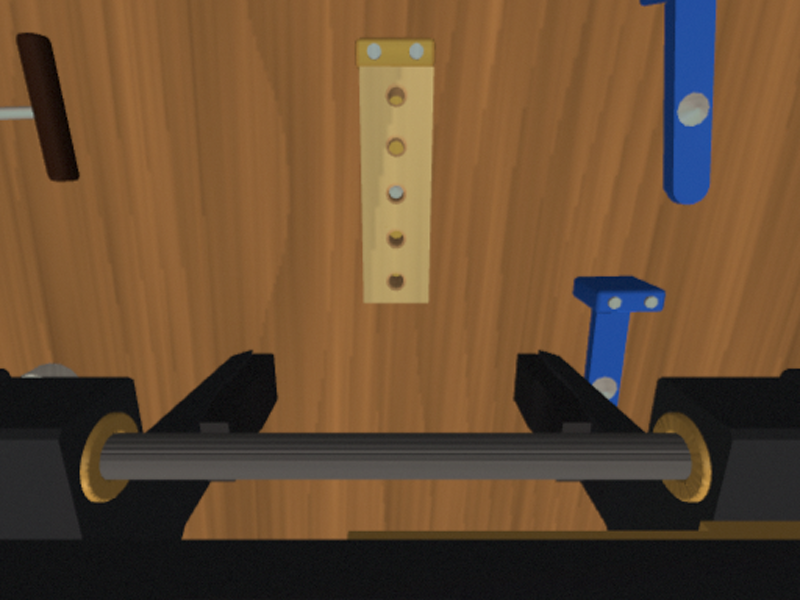

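Both views agree that the carrier sits at rail x +2.5 mm, y +0.3. The dome shows through well 2 at k0 (395,190), so the carrier slipped a little in the jaws. I'll seat it by pushing its nose end with closed fingers while watching the force.

```bash
python3 - <<'E'
from m import *
a=np.array([np.cos(RY),np.sin(RY)])
ctrl.reach([*rp(100),120],[np.pi,0,RY]);effector.grip(0,20);st()
ctrl.move_straight([*rp(100),32],feed=100)
ctrl.move_straight([*rp(82),32],feed=60)
x=80
while x>73.0:
    ctrl.move_straight([*rp(x),32],feed=10);s=telemetry.observe();F=float(s["force"][:2]@a)
    print(x,"F",round(F,1),"act",round(float((s["tcp_pos"][:2]-RO)@a),2),"Fz",round(s["force"][2],1))
    if F>16: break
    x-=.5
ctrl.move_straight([*rp(90),32],feed=60)
ctrl.move_straight([*rp(90),150],feed=150);effector.grip(87)
for i,(yaw) in enumerate((RY,RY-np.pi)):
    ctrl.reach([*(RO-60*np.array([np.cos(yaw),np.sin(yaw)])),190],[np.pi,0,yaw])
    d=imaging.get_image("wrist")
    cn,b=holes(d,proj(d,[*RO,64]))
    P=sorted([onplane(d,c,64)[:2] for _,c in b if _>20],key=lambda p:-p[1])
    n=np.array([-a[1],a[0]])
    print([(round(float((p-RO)@a),1),round(float((p-RO)@n),1)) for p in P])
st()
E
```

```text
t42.6 tcp [517.4 -11.1 120. ] rot [ 3.142 -0.     1.621] F [-0.1 -0.9 -1.1] g 0.2
80 F 0.5 act 80.08 Fz -0.3
79.5 F 0.5 act 79.55 Fz 0.6
79.0 F 0.5 act 78.99 Fz -0.4
78.5 F 0.6 act 78.47 Fz 0.5
78.0 F -0.3 act 77.97 Fz -0.5
77.5 F 0.1 act 77.47 Fz -0.6
77.0 F 0.4 act 76.96 Fz -0.5
76.5 F 1.3 act 76.67 Fz 0.5
76.0 F 3.6 act 76.24 Fz 2.0
75.5 F 5.4 act 75.61 Fz 1.4
75.0 F 4.3 act 74.97 Fz 1.3
74.5 F 3.4 act 74.44 Fz 1.0
74.0 F 3.7 act 73.92 Fz 0.5
73.5 F 3.4 act 73.44 Fz 1.3
[(51.0, 0.3), (24.9, 0.2), (-0.9, 0.2), (-27.0, 0.2), (-53.1, 0.0)]
[(50.6, 0.4), (24.7, 0.3), (-1.1, 0.4), (-27.3, 0.4), (-53.2, 0.1)]
t53.9 tcp [519.4 -51.1 190. ] rot [-3.142 -0.    -1.521] F [ 0.1 -0.  -0.8] g 86.7
```

The push peaked at 5.4 N and then fell, as a catch snapping in would. The carrier is now at x -1.0, y +0.3. I check the dome height by depth through well 2 from straight above.

```bash
python3 - <<'E'
from m import *
a=np.array([np.cos(RY),np.sin(RY)])
w=rp(-1,.3)
yaw=RY
ctrl.reach([*(w-70*a),150],[np.pi,0,yaw])
d=imaging.get_image("wrist");R=np.array(d["R"]);c=-R.T@np.array(d["t"]);print("cam-well",np.round(c[:2]-w,1),c[2])
p=proj(d,[*w,27]);print(p)
u,v=np.round(p).astype(int)
save(d,"l.png",(u-50,max(0,v-40),u+50,v+40))
C=cloud(d)
print(np.round(C[v-6:v+7,u-6:u+7,2],0).astype(int))
for k in range(6):
    q=imaging.get_image("wrist");z=cloud(q)[v-2:v+3,u-2:u+3,2];print(np.round(np.median(z),1),end=" ")
E
```

```text
cam-well [-0.4  3.1] 285.54786319723047
[252.75287002 113.43805258]
[[65 64 64 64 64 65 63 65 65 65 66 65 64]
 [63 64 65 65 65 64 63 65 64 65 63 65 63]
 [64 64 65 63 64 63 64 63 64 63 63 64 65]
 [65 63 63 27 26 28 25 27 26 62 63 64 65]
 [65 63 26 26 28 27 27 26 27 26 62 65 66]
 [63 25 26 28 27 27 26 27 29 26 27 64 63]
 [64 26 26 27 28 28 28 25 27 26 26 63 64]
 [50 25 26 25 27 29 28 27 27 27 26 56 64]
 [44 25 27 25 28 27 27 27 27 27 26 50 64]
 [51 26 25 25 28 26 26 27 25 26 25 56 63]
 [58 25 26 25 26 27 27 27 25 27 25 61 64]
 [63 43 25 26 25 26 26 25 25 26 46 64 63]
 [63 59 41 24 24 25 26 25 26 42 62 63 64]]
27.3 27.7 27.2 27.1 27.4 27.3
```

View pics/l.png

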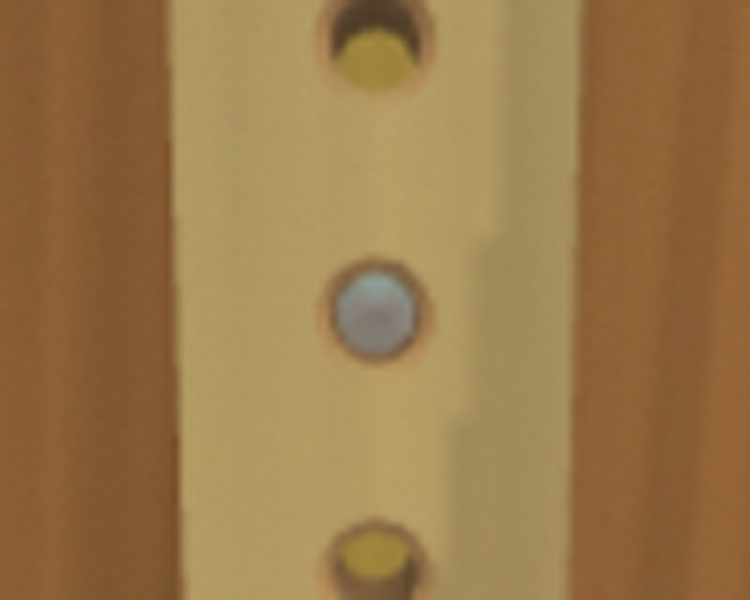

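The dome top reads 27.3 mm (T head 22 + 5) and the carrier top 64, so the catch is fully up in the pocket and step 1 is met. Now I measure the stand and worms, first roughly from the fixed cameras.

```bash
python3 - <<'E'
from m import *
ctrl.reach([430,150,200],[np.pi,0,0.09])
T=imaging.get_image("top");S=imaging.get_image("scene")
for d,pts in((T,[(153,302),(157,325),(160,349),(169,373),(172,396)]),(S,[(640,288),(628,268),(617,256)])):
    for i,p in enumerate(pts): 
        p=np.array(p)*.64;print(np.round(onplane(d,p,69 if i<3 else 36),1))
E
```

```text
[582.  326.1  69. ]
[550.6 320.2  69. ]
[518.2 315.7  69. ]
[487.  313.1  36. ]
[455.4 308.6  36. ]
[582.  327.7  69. ]
[545.7 324.   69. ]
[522.1 316.3  69. ]
```

```bash
python3 - <<'E'
from m import *
y0=0.137
mid=np.array([550,321.])
for i,yaw in enumerate((y0,y0-np.pi)):
    a=np.array([np.cos(yaw),np.sin(yaw)])
    pos=[*(mid-70*a),170]
    q=kinematics.inverse_kinematics(pos,[np.pi,0,yaw]);print(q)
    if q is None: continue
    ctrl.reach(pos,[np.pi,0,yaw]);d=imaging.get_image("wrist");save(d,f"w{i}.png");np.save(f"pics/w{i}.npy",d,allow_pickle=True)
    print([np.round(proj(d,[*p,69])*800/512).tolist() for p in ((582,327),(550,321),(519,316))])
st()
E
```

```text
[ 3.68308066e-01  4.87582056e-01  1.36192707e+00 -4.44089210e-16
  1.29208353e+00  1.80210439e+00]
[[393.0, 106.0], [396.0, 174.0], [398.0, 235.0]]
[ 0.32210161  0.70943055  0.93503803  0.          1.49712407 -1.38569471]
[[395.0, 237.0], [392.0, 174.0], [390.0, 109.0]]
t62.6 tcp [619.3 330.5 170.1] rot [ 3.142 -0.    -3.005] F [0.4 0.  0.4] g 87.1
```

View pics/w0.png

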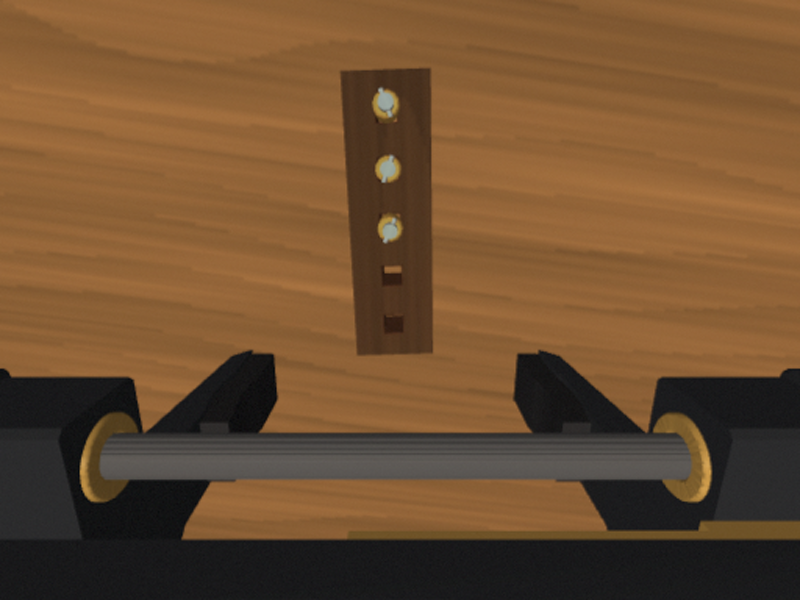

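View pics/w1.png

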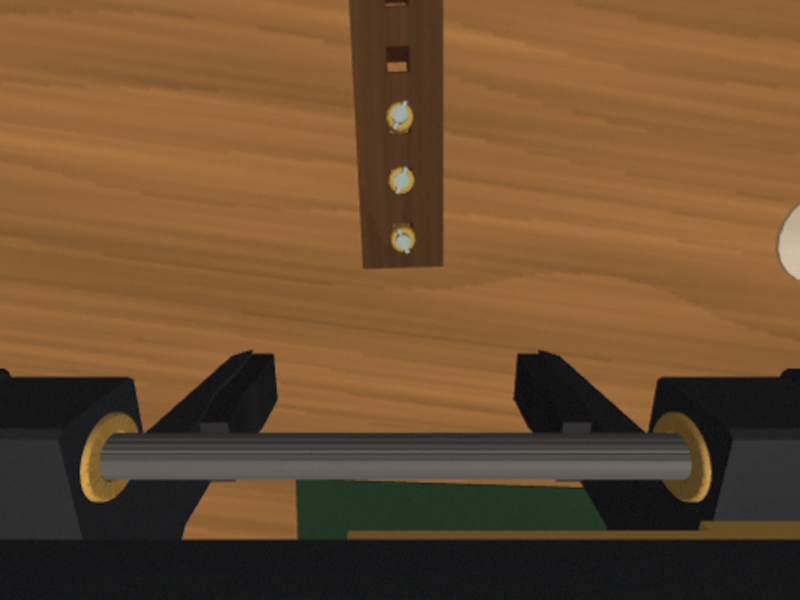

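Picture w0 shows worms at (386,102), (388,169) and (390,230), with empty holes at (392,275) and (394,324). Picture w1 shows the same worms at (400,116), (402,180) and (403,240). So exactly three are present. Next I triangulate the shanks.

```bash
cat >> m.py <<'E'
def steel(d,near,dil=3):
    h=hsv(d);m=(h[...,1]<75)&(h[...,2]>110);m=cv2.morphologyEx(m.astype(np.uint8),cv2.MORPH_OPEN,cv2.getStructuringElement(cv2.MORPH_ELLIPSE,(5,5)))
    return blob(m,near)[1:]
E
python3 - <<'E'
from m import *
d=[np.load(f"pics/w{i}.npy",allow_pickle=True).item() for i in (0,1)]
P=[[(386,102),(388,169),(390,230)],[(403,240),(402,180),(400,116)]]
for k in range(3):
    ob=[];
    for i in (0,1):
        c,s=steel(d[i],np.array(P[i][k])*.64);ob.append((d[i],c))
        pl=onplane(d[i],c,68);C=cloud(d[i]);u,v=np.round(c).astype(int)
        print(k,i,np.round(c,1),s[4],np.round(pl,1),"depthz",round(float(C[v,u,2]),1))
    print("  tri",np.round(tri(ob)[0],1),np.round(tri(ob)[1],2))
# stand holes
E
```

```text
0 0 [246.2  64.5] 103 [583.8 331.4  68. ] depthz 69.9
0 1 [257.4 154.4] 78 [583.8 331.3  68. ] depthz 68.6
  tri [583.5 331.3  70.2] [0.06 0.06]
1 0 [247.8 107.4] 84 [552.3 326.1  68. ] depthz 69.5
1 1 [256.4 115. ] 80 [552.  325.9  68. ] depthz 70.0
  tri [552.4 326.3  48.7] [0.1 0.1]
2 0 [249.  147.5] 80 [520.5 320.8  68. ] depthz 70.3
2 1 [255.3  72.8] 96 [520.6 320.7  68. ] depthz 69.7
  tri [522.  320.8  79.9] [0.07 0.07]
```

The three worms are at (583.8,331.4), (552.2,326.0) and (520.6,320.8), 32 mm apart with tops at about 69, so stand yaw is 0.166. I pick the nearest and place it in well 4.

```bash
cat > pick.py <<'E'
from m import *
W={'A':(583.8,331.4),'B':(552.2,326.0),'C':(520.6,320.8)}
WS={4:(50.8,.35),3:(24.8,.27),2:(-1.0,.3),1:(-27.1,.27),0:(-53.1,.15)}
def pick(k):
    w=W[k];effector.grip(34,20)
    ctrl.reach([*w,150],[np.pi,0,0.166]);ctrl.move_straight([*w,85],feed=120);ctrl.move_straight([*w,50.5],feed=60);st()
    effector.grip(8,20);s=st()
    ctrl.move_straight([*w,160],feed=120);s=st();return s["grip_width"]
def goto(n):
    p=rp(*WS[n]);ctrl.reach([*p,160],[np.pi,0,RY]);ctrl.move_straight([*p,116],feed=100);return st()
def insert(n,dx=(0,0)):
    p=rp(*WS[n])+np.array(dx);z=116
    while z>78.2:
        z=max(z-3 if z>82 else z-1,78.2);ctrl.move_straight([*p,z],feed=40);s=telemetry.observe()
        if s["force"][2]>6 or np.hypot(*s["force"][:2])>6:
            print("contact z",z,np.round(s["force"],1),round(s["tcp_pos"][2],1),s["grip_width"]);return z
    print("down",z,np.round(s["force"],1));return z
def let(n):
    p=rp(*WS[n]);s=telemetry.observe();effector.grip(34);ctrl.move_straight([*s["tcp_pos"][:2],160],feed=100)
E
python3 - <<'E'
from pick import *
print(pick('C'));goto(4);save(imaging.get_image("scene"),"n.png",(120,100,320,250))
print(insert(4));st()
E
```

```text
t67.5 tcp [520.7 320.9  50.6] rot [ 3.142 -0.     0.166] F [-1.  -0.1  0.2] g 34.2
t68.0 tcp [520.7 320.8  50.7] rot [-3.141 -0.     0.166] F [-0.2 -0.7  2.2] g 12.0
t69.1 tcp [520.3 320.7 159.2] rot [3.141e+00 1.000e-03 1.660e-01] F [-0.7  0.1 -0.8] g 12.1
12.070365124590914
t71.5 tcp [519.7 -60.2 116.3] rot [3.141 0.    1.621] F [-0.5 -0.7 -0.9] g 12.4
down 78.2 [-2.1 -1.6  4.9]
78.2
t75.1 tcp [519.6 -60.3  78.7] rot [3.141 0.    1.621] F [-2.1 -1.6  4.9] g 12.4
```

View pics/n.png

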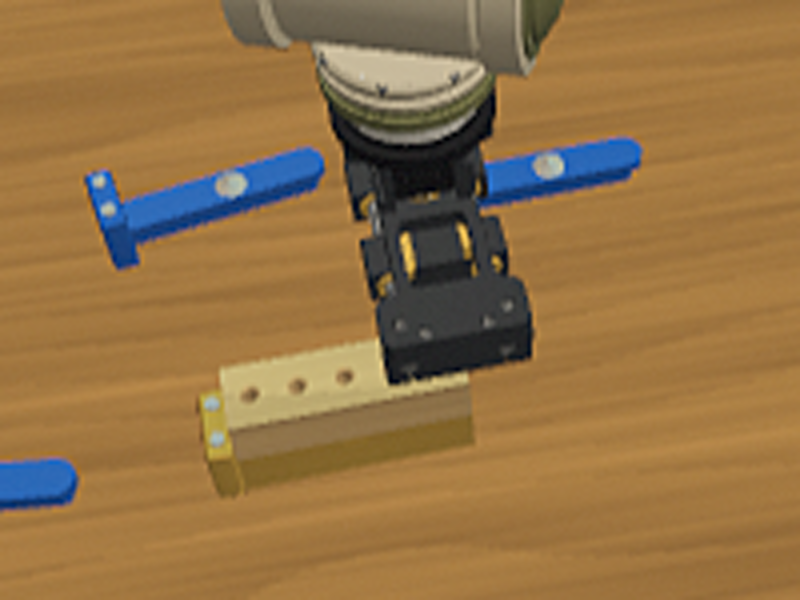

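The worm went down to the collar level with 5 N contact. I release it and look.

```bash
cat >> pick.py <<'E'
def look(name,yaw=RY):
    a=np.array([np.cos(yaw),np.sin(yaw)])
    ctrl.reach([*(RO-60*a),190],[np.pi,0,yaw]);d=imaging.get_image("wrist");save(d,name);return d
E
python3 - <<'E'
from pick import *
let(4);d=look("o.png");np.save("pics/o.npy",d,allow_pickle=True)
C=cloud(d);
for n in WS:
    c=rp(*WS[n]);p=proj(d,[*c,64]);print(n,np.round(p*800/512))
c,s=steel(d,proj(d,[*rp(*WS[4]),97]));X=onplane(d,c,96.5);u,v=np.round(c).astype(int)
q=X[:2]-rp(*WS[4]);print(c,s[4],"off world",np.round(q,1),"topz",C[v-1:v+2,u-1:u+2,2].mean())
st()
E
```

```text
4 [395.  99.]
3 [395. 149.]
2 [395. 197.]
1 [395. 242.]
0 [396. 284.]
[252.56363636  54.65454545] 110 off world [-0.2  1.2] topz 97.29015821983057
t77.1 tcp [ 525.  -170.4  189.2] rot [-3.140e+00 -1.000e-03  1.621e+00] F [0.9 0.4 0.2] g 34.0
```

View pics/o.png

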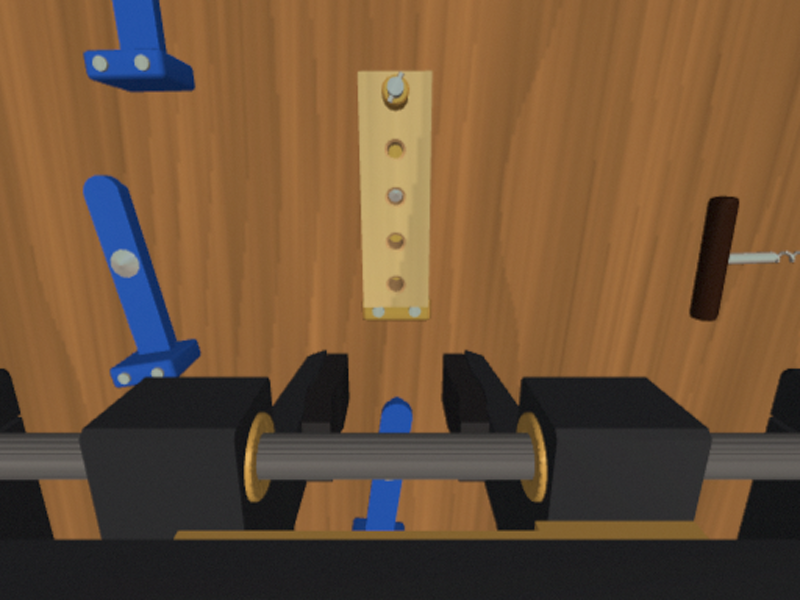

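The worm stands in well 4 at (395,90), with its top at 97.3 mm as expected, and the other wells are unmoved. On to the second and third.

```bash
python3 - <<'E'
from pick import *
print(pick('B'));goto(1)
z=insert(1);s=st()
if z<80: let(1)
E
```

```text
t80.8 tcp [552.4 326.1  50.6] rot [-3.142 -0.     0.166] F [ 0.4  0.1 -0.3] g 33.7
t81.2 tcp [552.3 326.   50.7] rot [-3.141 -0.     0.166] F [-1.  -0.4  0.9] g 12.3
t82.3 tcp [551.9 325.9 159.1] rot [3.141e+00 2.000e-03 1.660e-01] F [-0.2  0.5 -1. ] g 12.2
12.244859541696135
t84.9 tcp [ 523.7 -138.   116.3] rot [3.141 0.    1.621] F [ 0.4 -1.  -0.1] g 12.1
down 78.2 [-1.1 -1.5  4.4]
t88.4 tcp [ 523.5 -138.2   78.7] rot [3.141 0.    1.621] F [-1.1 -1.5  4.4] g 12.2
```

```bash
python3 - <<'E'
from pick import *
print(pick('A'));goto(3)
z=insert(3);s=st()
if z<80:
    let(3)
    for i,yaw in enumerate((RY,RY-np.pi)):
        d=look(f"p{i}.png",yaw);C=cloud(d)
        for n in (4,3,1):
            c,s=steel(d,proj(d,[*rp(*WS[n]),97]));X=onplane(d,c,96.5);u,v=np.round(c).astype(int)
            print(n,s[4],"off",np.round(X[:2]-rp(*WS[n]),1),"topz",round(float(C[v-1:v+2,u-1:u+2,2].mean()),1))
        for n in (2,0): print(n,np.round(proj(d,[*rp(*WS[n]),64])*800/512))
        u,v=np.round(proj(d,[*rp(*WS[2]),27])).astype(int);print("dome z",np.median(C[v-1:v+2,u-1:u+2,2]))
    ctrl.reach([430,150,250],[np.pi,0,0.09]);save(imaging.get_image("scene"),"p2.png")
st()
E
```

```text
t93.4 tcp [583.9 331.4  50.6] rot [ 3.142 -0.     0.166] F [-0.1  1.   0. ] g 33.9
t93.9 tcp [583.9 331.4  50.8] rot [-3.142 -0.     0.166] F [-0.4  0.4  1.7] g 12.1
t95.0 tcp [583.5 331.3 159.1] rot [3.141e+00 2.000e-03 1.660e-01] F [-0.2 -0.7 -0.4] g 12.3
12.292097231813285
t97.4 tcp [521.1 -86.2 116.3] rot [3.141 0.    1.621] F [-0.3  0.2  0. ] g 12.4
down 78.2 [-2.2 -1.3  4.6]
t100.9 tcp [520.9 -86.3  78.7] rot [3.141 0.    1.621] F [-2.2 -1.3  4.6] g 12.0
4 110 off [-0.2  1.1] topz 97.5
3 93 off [-0.2  1. ] topz 97.8
1 87 off [-0.1  1.2] topz 97.5
2 [395. 196.]
0 [395. 284.]
dome z 26.895501852737087
4 73 off [-0.1  1.1] topz 97.8
3 82 off [-0.2  1.2] topz 97.6
1 105 off [-0.  1.] topz 97.7
2 [395. 187.]
0 [395.  88.]
dome z 27.460934918918202
t106.9 tcp [430.4 149.5 249.7] rot [3.141 0.    0.088] F [ 0.1 -0.7 -0.3] g 34.0
```

View pics/p0.png

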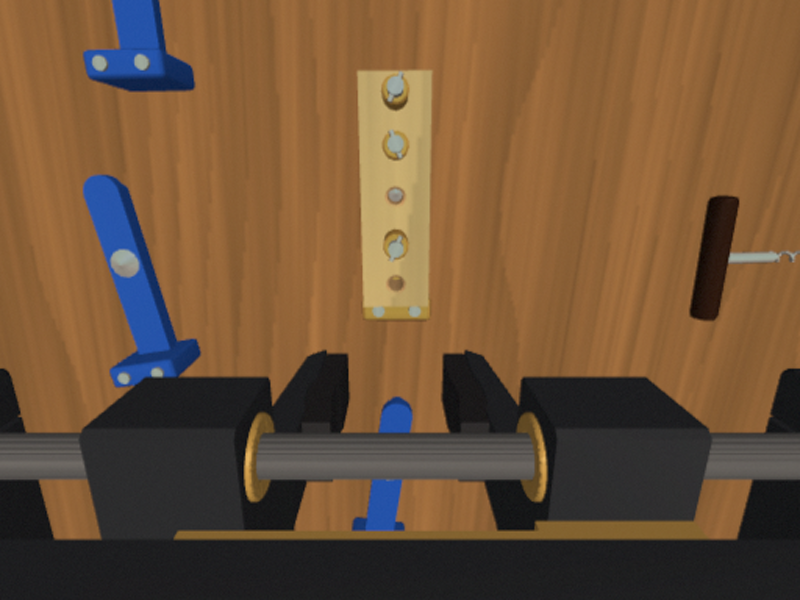

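View pics/p2.png

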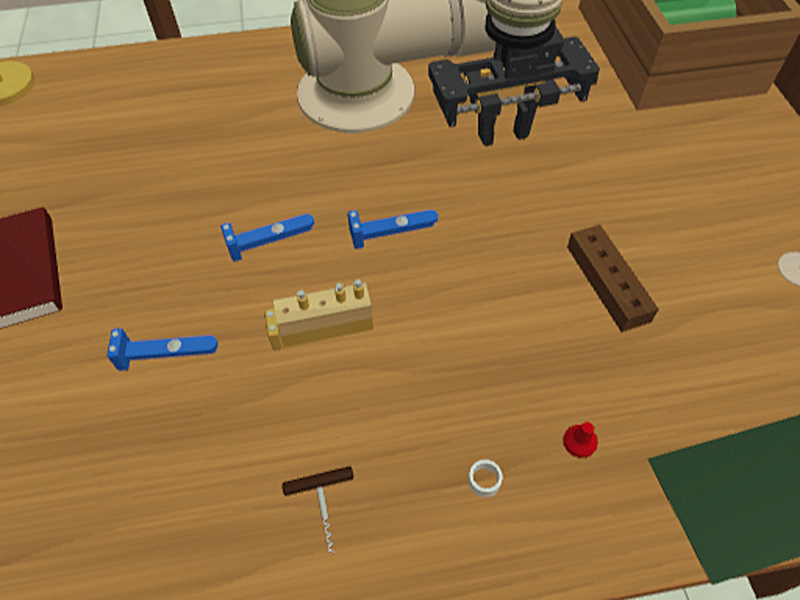

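All three worms are seated upright at p0 (395,88), (396,145) and (396,245), the stand is empty at p2 (612,277), and the bystanders are unmoved. The robot is clear, so I hand in.

```bash
python3 - <<'E'
from rig import close_job
print(close_job())
E
```

```text
the job is handed in; nothing more can be done
None
```

I slid the empty carrier onto the brass rail and seated it on the catch. All three worms that were in the stand are now in wells 4, 3 and 1. The job was handed in at about 107 s; no verdict was reported.

**Carrier:** My first slide left it 2.5 mm short of home, because it slipped in the jaws. I finished by pushing its nose end with closed fingers, and the force peaked at 5.4 N and then dropped. It then measured about 1 mm past home and 0.3 mm off to the side. The catch dome read about 27 mm after the last worm, which is fully up.

**Worms:** Their tops read about 97.6 mm, against 97 mm expected with the collars flat on the oak. I did not measure tilt directly, though they look upright in the pictures.

**Disagreement:** The shanks read about 1.1 mm off the well centres I had measured earlier, all in the same direction. This is well inside the 3.5 mm limit. It may be a viewing bias, or the carrier may have settled a little nearer home.

**Surroundings:** The stand is empty, and the tin collar, T-corkscrew and stopper look undisturbed in the last scene picture. The robot was clear of everything.

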